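Load a mixer shaft on the gauging board and hold it out at the pointer

TASK

First lay the steel shaft in the two blue V-saddles on the white board, about centred and level, and let go of it. Then slide the board straight out over the end of the grey stand, flat on the stand all the way, until its front edge is in line with the red pointer. The loaded board would tip over there, so finish still holding it, flat and still, with the gripper, and leave everything else where it is.

Things in the scene. Friction and masses are not known exactly. Their poses are not given: they have to be found in the camera images.
- board: white board 300 x 100 x 12 mm, 0.3 kg, loose on the stand, front end 20 to 70 mm out over its end. Origin: centre of the underside; x along its length to the front (outward), z up. On top: at x = -120 mm an orange grip rib, 50 (x) x 20 (y) x 45 mm tall; at x = 0 and +100 mm two blue V-saddles
- board_front (a point): middle of the board's front edge, at its top face (board x = +150 mm, z = 12 mm)
- board_grip (a point): point inside the orange grip rib on the board, 27 mm above the board's top; pinch across the board's y
- saddle_mid (a point): where the shaft's centre lies once it rests in both saddles: midway between them on the board's centre line, 29 mm above the board's top. Saddles: 16 mm thick along x, 45 mm wide, 45 degree faces, notch bottoms 18 mm and tips 35 mm above the board's top
- shaft: plain steel shaft, 16 mm diameter, 170 mm long, about 0.25 kg, with a 30 mm brass-coloured band at mid-length. Origin: its centre; x along its axis (either end may lead). It starts in the grey rack
- rack: grey fixed rack on the bench, base 150 x 70 x 10 mm, with two grey V-notches at x = -50 and +50 mm (45 mm wide, tips 45 mm above the bench) that carry the shaft along x, its axis 39 mm above the bench. Origin: centre of its underside
- stand: fixed grey painted stand, top plate 260 (x) x 160 (y) mm, top face 90 mm above the bench. Origin: centre of its underside; its x is the slide direction, the board leaves over its end at x = +130 mm
- gauge: fixed gauge with a yellow foot on the bench beside the board's path: 50 mm square base, post, and a red pointer, 8 mm wide, 120 mm above the bench reaching towards the path. Origin: centre of its underside; axes parallel to the stand's
- mark (a point): tip of the red pointer, on its centre line, 120 mm above the bench, 18 mm above the board's top; the board's front edge must stop in line with it, measured along the slide direction. It is 170 to 210 mm beyond the stand's end; axes parallel to the stand's
- beaker: glass beaker 70 mm wide, 95 mm tall on the bench; leave it
- jar: amber jar 60 mm wide, 80 mm tall on the bench; leave it
- wash_bottle: white bottle with red cap, 66 mm wide, 170 mm tall; leave it
- screwdriver: screwdriver lying on the bench; leave it
- dish: glass dish, 64 mm wide, 16 mm tall, on the bench below the board's path; leave it
Not all that is in view belongs to the job. Of the things that look like the shaft, the middle-sized one is meant.

How it is judged:
On the way:
1. the shaft rests released in both saddles, while the board is still on the stand, at least 60 mm short of the pointer (x of shaft in the frame of board between 0.025 and 0.075 m and y of shaft in the frame of board between -0.004 and 0.004 m and z of shaft in the frame of board between 0.0373137 and 0.0453137 m and angle between the x axis of shaft and the x axis of board, either way round below 0.05 rad and angle between board's own z axis and vertical below 0.04 rad and height (world z) of board between 0.086 and 0.094 m and contact force between the fingers and shaft below 0.1 N and x of board_front in the frame of mark below -0.06 m), for 0.2 s.
At the end, for the whole second after the job is handed in: Board front within 7 mm of the pointer, flat on the stand (4 mm, 0.04 rad), straight (20 mm, 0.1 rad), still, held by the fingers (over 1 N), clear of the gauge; shaft untouched in both saddles (25 mm along, 4 mm across and in height, 0.05 rad) (x of shaft in the frame of board between 0.025 and 0.075 m and y of shaft in the frame of board between -0.004 and 0.004 m and z of shaft in the frame of board between 0.0373137 and 0.0453137 m and angle between the x axis of shaft and the x axis of board, either way round below 0.05 rad and angle between board's own z axis and vertical below 0.04 rad and height (world z) of board between 0.086 and 0.094 m and x of board_front in the frame of mark between -0.007 and 0.007 m and y of board in the frame of stand between -0.02 and 0.02 m and angle between the x axis of board and the x axis of stand, either way round below 0.1 rad and contact force between the fingers and board above 1 N and contact force between the fingers and shaft below 0.1 N and contact force between board and gauge below 0.1 N and contact force between board and stand above 0.3 N and linear speed of each of board, shaft below 0.02 m/s); the arm keeps its last pose, push and grip.
It fails at once if the board tips more than 0.12 rad (angle between board's own z axis and vertical above 0.12 rad).
It fails at once if the board is lifted more than 15 mm off the stand (height (world z) of board above 0.105 m).
It fails at once if a bystander is moved more than 30 mm (distance of any of beaker, jar, wash_bottle, screwdriver, dish from where it was at the start of the episode above 0.03 m).
It also fails if it takes over 51 s, if anything falls off the work surface, if the arm or the gripper's body presses on something with over 40 N, if the wrist force passes 120 N, or if a joint passes its speed limit or range.

ROBOT

A 6-joint arm with a two-finger parallel gripper is mounted at the origin on the work surface. World frame = base frame: x ahead of the robot, y to its left, z up, the work surface at z = 0. Lengths are in m, angles in rad, forces in N, time in s.
With the tool pointing down it reaches from about 0.25 to 0.725 m from the base axis. Payload 4 kg.
Tool frame: the origin (TCP) lies between the finger pads; the fingertips stand 11 mm ahead of it and the grasp point (between the pads) lies 8 mm behind it (bot.tip_extent is the distance from the TCP to the fingertips, in m); z points along the fingers, y is the line along which they close (so a half turn about z gives the same grasp; the last joint's range is limited). The gripper opens to 85 mm and grips with 20 to 120 N. Pads are 22 mm wide; open, the fingers measure 114 mm over their backs; the gripper's body (76 mm by 85 mm) begins 54 mm behind the grasp point. The pads swing forward as they close: fully open they stand 13 mm farther back than shut.
Start: joints at [1.274, 0.241, 0.005, 1.335, 0, 1.571], TCP at [0.146, 0.478, 0.242] pointing down, gripper open.
Joint ranges: [-2.72, 2.72], [-1.05, 1.87], [-1.09, 1.28], [-1.99, 2.15], [-1.42, 1.44], [-3.14, 3.14]. Speed limits (rad/s): [2.79, 2.79, 3.14, 3.14, 3.14, 3.14].

INTERFACE

Orientations are given as a unit quaternion [x, y, z, w].
In Python, from workcell import bot gives the robot as it stands. The module is installed in compiled form; this text tells all that it offers.
- The arm moves only by the tool drive_tool, never from a script. Its argument "rows" is a list of rows, each an object of numbers: "dx", "dy", "dz": the shift along the tool's x, y, z in units of 50 mm (1.0 is 50 mm); "wx", "wy", "wz": the turn, a rotation vector about the tool's x, y, z in units of 5 degrees (1.0 is 5 degrees); "hand": the finger opening in mm, from 0 to 85.4. A call has 1 to 20 rows; each row is the pose to reach, as a shift and turn from the pose commanded when the call began, along the tool's axes at that moment; what a row does not reach only later rows make up. A row lasts 1/10 s, in which the tool goes at most 50 mm and 8.59 degrees, less where a joint would pass 70% of its speed; a pose out of reach is approached as far as the arm can. A call with a gripper value outside its range is refused whole. The fingers move at their own pace and stop on an object; the grip force is fixed at half the most. Time passes only in rows, so rows that repeat a pose let the fingers close. It gives the time, the measured TCP pose, the force, the opening and the grip force at its end, in the units of the state.
- bot.get_obs(): the state, without advancing time (a new reading comes with each control period).
- bot.camera(name): name is "scene" or "side" or "wrist"; returns the picture (384x512x3 uint8, red, green, blue); there is no depth.
- bot.get_calibration(name): a dict with "vfov" (degrees; the focal length in pixels is half the picture's height over the tangent of half this angle, whatever the lens; pixels are square), "cx", "cy" (the principal point, pixels), "origin" and "rotation" of the camera in the world; the wrist camera has in their place "mount" (4x4, takes a point from camera to tool coordinates, whose origin is the TCP and whose axes are the flange's). Camera axes: x right, y up, looking along -z (the intrinsics and any distortion apply to the point x, -y, -z); pixel columns grow to the right and rows downward; lengths in m; the calibration is good to about 2 mm. The wrist camera is an equidistant fisheye: a pixel r from the principal point sees the ray r / f radians off the axis. A picture is of the moment at which its call begins: read the wrist's pose just before it. get_calibration takes no time and is no camera call.
- bot.job_done(): hands the job in; it is judged then, once.
Trained networks look in the newest picture that a camera, given by its name, has taken for a name from the list of things; names that differ only in an ending like _2 or _b are one class to them, and where a whole thing is asked for, a point or a joint stands for the part that bears it (a point fixed in the world has none). Each returns a list of dicts, best first, with "score" (0 to 1); they miss things now and then, are a little off and sometimes report something else, mostly with a low value. They report only what shows in the picture. A call takes as long as a camera call. They do not tell look-alikes from the thing itself.
- bot.look_for(camera, thing): "extent" ([centre column, centre row, width, height] in pixels, round what is visible of it).
- bot.outline_of(camera, thing): "region" (384x512 bool, what is visible of it) and "extent" ([centre column, centre row, width, height] in pixels, round what is visible of it).
The state is a dict: "clock": time; "joint_pos": joint angles; "joint_vel": joint speeds; "tau": joint torques, N m; "eef_pos": TCP position; "tool_rot": TCP orientation; "ft_force": force on the tool from outside, world axes, zero at the start; "ft_torque": the same for the moment, N m; "grip_width": finger opening in m; "grasp_force": force on a finger pad.
Only numpy, scipy, OpenCV 4.12 (cv2) and the standard library are available. Lean on these libraries where they do the work, as an engineer would, in place of code of your own. Each camera call takes 0.05 s, during which the arm holds its last target. There are 200 camera calls.

## Working session

There is one attempt and no reset: what is moved stays moved. The work goes in short steps, Python scripts to look and compute and a tool call to move; the robot and the scene stay as the last step left them, time stands still between calls to the robot, and variables do not carry over. Pictures are saved under pics/ and viewed, at most 10 in all, crops included, and the job is handed in when it is done.

Besides the shell and the picture viewer there is one more tool, called by a JSON object that holds its "name" and its "arguments". drive_tool: Moves the arm, as the interface text tells. Its arguments: {"type":"object","properties":{"rows":{"type":"array","items":{"type":"object","properties":{"dx":{"type":"number"},"dy":{"type":"number"},"dz":{"type":"number"},"wx":{"type":"number"},"wy":{"type":"number"},"wz":{"type":"number"},"hand":{"type":"number"}}}}},"required":["rows"]}

```bash
mkdir -p pics
python3 - <<'E'
from workcell import bot
import cv2,numpy as np
np.set_printoptions(precision=4,suppress=True)
ims=[]
for n in ("scene","side","wrist"):
    im=bot.camera(n); cv2.imwrite(f"pics/{n}0.png",im[:,:,::-1])
    c=bot.get_calibration(n); print(n,c)
    ims.append(im)
    for t in ("board","shaft","rack","stand","gauge","board_grip","beaker","jar","wash_bottle","dish"):
        try: print(t,[(np.round(d["extent"]).astype(int).tolist(),round(d["score"],2)) for d in bot.look_for(n,t)][:4])
        except Exception as e: print(t,e)
o=bot.get_obs(); print(o)
E
```

```text
scene {'vfov': 43.61276629775878, 'cx': 259.90359164872, 'cy': 193.8516629508594, 'origin': array([ 1.4645, -0.417 ,  1.5203]), 'rotation': array([0.2453, 0.167 , 0.556 , 0.7764])}
board [([308, 175, 80, 45], 0.77)]
shaft [([118, 219, 64, 36], 0.91)]
rack [([181, 214, 21, 42], 0.66)]
stand [([313, 179, 81, 59], 0.89)]
gauge [([242, 223, 15, 36], 0.58)]
board_grip [([308, 174, 86, 44], 0.59), ([314, 182, 83, 60], 0.21)]
beaker [([177, 253, 22, 23], 0.79), ([314, 181, 81, 60], 0.26)]
jar [([327, 235, 19, 26], 0.89), ([309, 176, 87, 45], 0.33)]
wash_bottle [([400, 167, 26, 38], 0.87)]
dish [([252, 207, 15, 16], 0.77)]
side {'vfov': 53.787070376522806, 'cx': 250.80840932436402, 'cy': 189.29863136689445, 'origin': array([ 0.0197, -0.7604,  1.1424]), 'rotation': array([ 0.32  , -0.1082, -0.2876,  0.8962])}
board [([220, 159, 64, 60], 0.6)]
shaft [([327, 335, 77, 53], 0.89), ([287, 269, 54, 21], 0.68)]
rack [([288, 205, 17, 28], 0.74), ([343, 246, 24, 32], 0.69), ([292, 272, 47, 30], 0.56)]
stand [([218, 167, 69, 64], 0.83)]
gauge [([288, 204, 18, 33], 0.72), ([257, 212, 20, 17], 0.66)]
boa
[... 446 characters left out ...]
 1.    ]])}
board []
shaft [([9, 372, 18, 19], 0.64)]
rack [([12, 365, 24, 36], 0.97)]
stand []
gauge []
board_grip []
beaker [([8, 372, 16, 23], 0.73), ([111, 369, 34, 24], 0.42)]
jar []
wash_bottle []
dish []
{'clock': 1.65, 'joint_pos': array([1.274 , 0.2406, 0.005 , 1.3352, 0.    , 1.5708]), 'joint_vel': array([ 0.0017,  0.0001,  0.0004, -0.001 ,  0.0012,  0.0013]), 'tau': array([ -0.0006, -37.2201,  25.2681,   0.0014,   0.    ,   0.    ]), 'eef_pos': array([0.1462, 0.4781, 0.2423]), 'tool_rot': array([ 0.1478,  0.989 , -0.    , -0.    ]), 'ft_force': array([-0.466 ,  0.4222,  1.7321]), 'ft_torque': array([-0.0189,  0.0111,  0.0111]), 'grasp_force': 0.0, 'grip_width': 0.0855027453793141}
```

Run:
```python
import cv2
a=cv2.imread("pics/scene0.png")[120:300,70:430]; cv2.imwrite("pics/s1.png",cv2.resize(a,None,fx=2.2,fy=2.2,interpolation=cv2.INTER_CUBIC))
a=cv2.imread("pics/side0.png")[90:384,160:420]; cv2.imwrite("pics/s2.png",cv2.resize(a,None,fx=2,fy=2,interpolation=cv2.INTER_CUBIC))
```

```text
(no output)
```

View pics/s1.png

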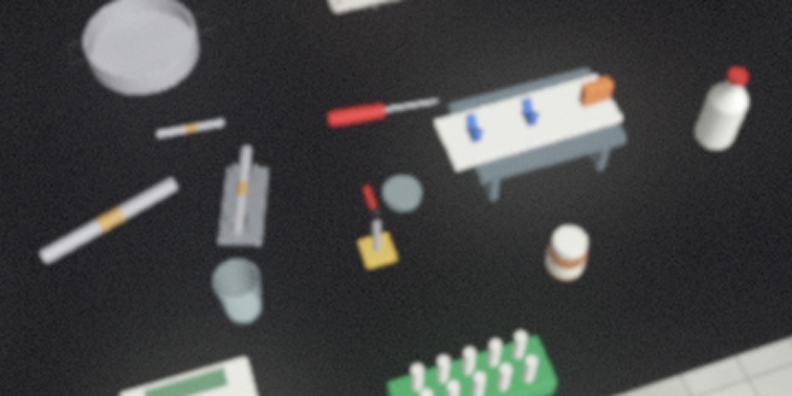

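View pics/s2.png

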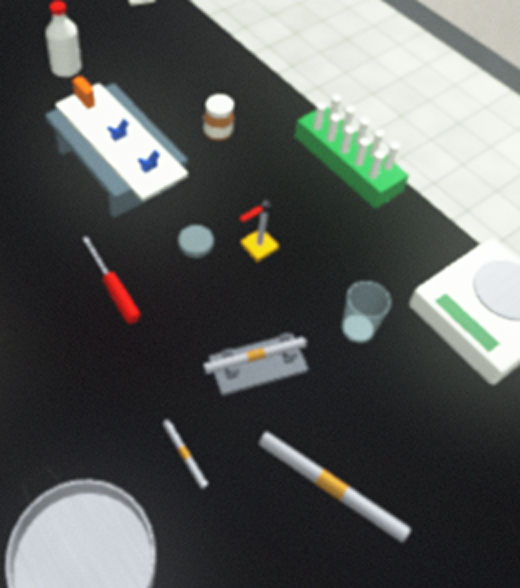

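```bash
cat > h.py <<'E'
from workcell import bot
import numpy as np, cv2
from scipy.spatial.transform import Rotation as R
np.set_printoptions(precision=4,suppress=True)
def pose():
    o=bot.get_obs(); return o["eef_pos"],R.from_quat(o["tool_rot"]).as_matrix()
def cam(n,tp=None):
    c=bot.get_calibration(n); f=192/np.tan(np.radians(c["vfov"])/2)
    if n=="wrist":
        p,r=tp if tp else pose(); M=c["mount"]; return f,c["cx"],c["cy"],p+r@M[:3,3],r@M[:3,:3],True
    return f,c["cx"],c["cy"],c["origin"],R.from_quat(c["rotation"]).as_matrix(),False
def ray(C,u,v):
    f,cx,cy,o,r,fe=C; x,y=(u-cx)/f,(v-cy)/f
    if fe:
        th=np.hypot(x,y); k=np.sin(th)/max(th,1e-9); d=np.array([x*k,-y*k,-np.cos(th)])
    else: d=np.array([x,-y,-1.])
    d=r@d; return o,d/np.linalg.norm(d)
def proj(C,P):
    f,cx,cy,o,r,fe=C; q=(np.atleast_2d(P)-o)@r; x,y,z=q[:,0],-q[:,1],-q[:,2]
    if fe:
        h=np.hypot(x,y); th=np.arctan2(h,z); k=th/np.maximum(h,1e-9)
    else: k=1/z
    return np.c_[cx+f*x*k,cy+f*y*k]
def tri(*cu):
    A=np.zeros((3,3));b=np.zeros(3);rs=[ray(C,*u) for C,u in cu]
    for o,d in rs: P=np.eye(3)-np.outer(d,d);A+=P;b+=P@o
    X=np.linalg.solve(A,b); return X,max(np.linalg.norm((np.eye(3)-np.outer(d,d))@(X-o)) for o,d in rs)
def atz(C,u,z):
    o,d=ray(C,*u); return o+d*(z-o[2])/d[2]
E
python3 - <<'E'
from h import *
S,D=cam("scene"),cam("side")
pts=dict(sh_a=((246,148),(207,367)),sh_b=((238,234),(304,343)),band=((242,188),(257,355)),
fl=((436,120),(141,198)),fr=((457,170),(187,172)),br=((625,120),(100,85)),bl=((595,73),(57,103)),
tip=((367,186),(242,218)),root=((376,208),(267,208)),sad1=((474,128),(149,160)),sad2=((530,111),(119,129)),rib=((598,82),(82,84)))
for k,(a,b) in pts.items():
    X,e=tri((S,(70+a[0]/2.2,120+a[1]/2.2)),(D,(160+b[0]/2,90+b[1]/2))); print(k,X,round(e,4))
E
```

```text
sh_a [ 0.3883 -0.3362  0.0421] 0.0004
sh_b [ 0.5463 -0.3902  0.0345] 0.0016
band [ 0.4664 -0.3639  0.0417] 0.0024
fl [ 0.4732 -0.0233  0.0965] 0.001
fr [ 0.5779 -0.0224  0.0953] 0.0013
br [0.5734 0.2795 0.0929] 0.0029
bl [0.4702 0.2702 0.1041] 0.0011
tip [ 0.5788 -0.1776  0.1214] 0.0011
root [ 0.6261 -0.1816  0.1236] 0.0059
sad1 [0.5248 0.0249 0.1207] 0.0
sad2 [0.5228 0.1244 0.1212] 0.0015
rib [0.5185 0.2471 0.1457] 0.0007
```

{"name": "drive_tool", "arguments": {"rows": [{"dz":-1.2,"dx":-1,"dy":-0.6},{"dx":-9.2,"dy":-5.9,"dz":-1.2},{"dx":-9.2,"dy":-5.9,"dz":-1.2},{"dx":-9.2,"dy":-5.9,"dz":-1.2},{"dx":-9.2,"dy":-5.9,"dz":-1.2},{"dx":-9.2,"dy":-5.9,"dz":-1.2},{"dx":-9.2,"dy":-5.9,"dz":-1.2},{"dx":-9.2,"dy":-5.9,"dz":-1.2},{"dx":-9.2,"dy":-5.9,"dz":-1.2},{"dx":-9.2,"dy":-5.9,"dz":-1.2},{"dx":-9.2,"dy":-5.9,"dz":-1.2},{"dx":-9.2,"dy":-5.9,"dz":-1.2},{"dx":-9.2,"dy":-5.9,"dz":-1.2},{"dx":-9.2,"dy":-5.9,"dz":-1.2},{"dx":-9.2,"dy":-5.9,"dz":-1.2}]}}

```text
invalid input at $.rows[0]: expected keys dx, dy, dz, wx, wy, wz, hand
```

Run:
```python
from h import *
tp=pose(); im=bot.camera("wrist"); print(tp, bot.get_obs()["clock"])
np.savez("w1.npz",p=tp[0],r=tp[1],im=im)
cv2.imwrite("pics/w1.png",cv2.resize(im[:,:,::-1],None,fx=1.5,fy=1.5,interpolation=cv2.INTER_CUBIC))
```

```text
(array([0.1462, 0.4781, 0.2423]), array([[-0.9563,  0.2924, -0.    ],
       [ 0.2924,  0.9563, -0.    ],
       [ 0.    , -0.    , -1.    ]])) 1.7
```

View pics/w1.png

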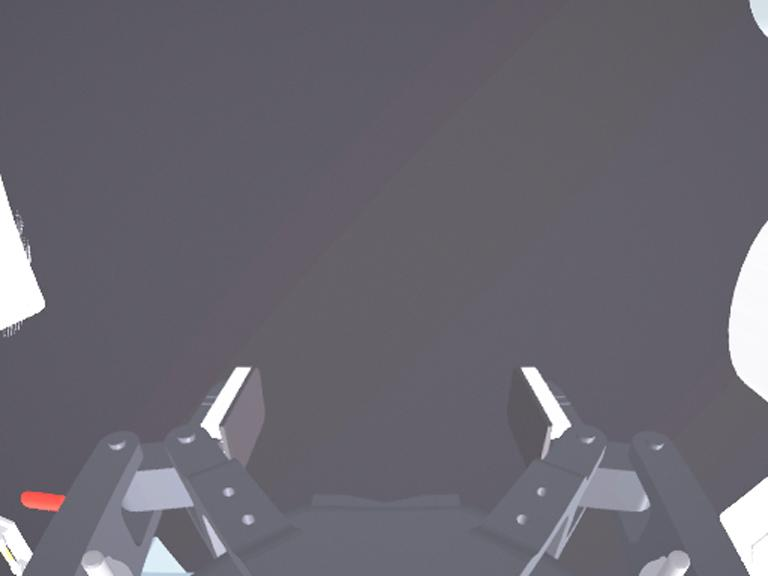

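{"name": "drive_tool", "arguments": {"rows": [{"dx":-10.4,"dy":-5.6,"dz":-1.6,"wx":0,"wy":0,"wz":0,"hand":85},{"dx":-10.4,"dy":-5.6,"dz":-1.6,"wx":0,"wy":0,"wz":0,"hand":85},{"dx":-10.4,"dy":-5.6,"dz":-1.6,"wx":0,"wy":0,"wz":0,"hand":85},{"dx":-10.4,"dy":-5.6,"dz":-1.6,"wx":0,"wy":0,"wz":0,"hand":85},{"dx":-10.4,"dy":-5.6,"dz":-1.6,"wx":0,"wy":0,"wz":0,"hand":85},{"dx":-10.4,"dy":-5.6,"dz":-1.6,"wx":0,"wy":0,"wz":0,"hand":85},{"dx":-10.4,"dy":-5.6,"dz":-1.6,"wx":0,"wy":0,"wz":0,"hand":85},{"dx":-10.4,"dy":-5.6,"dz":-1.6,"wx":0,"wy":0,"wz":0,"hand":85},{"dx":-10.4,"dy":-5.6,"dz":-1.6,"wx":0,"wy":0,"wz":0,"hand":85},{"dx":-10.4,"dy":-5.6,"dz":-1.6,"wx":0,"wy":0,"wz":0,"hand":85},{"dx":-10.4,"dy":-5.6,"dz":-1.6,"wx":0,"wy":0,"wz":0,"hand":85},{"dx":-10.4,"dy":-5.6,"dz":-1.6,"wx":0,"wy":0,"wz":0,"hand":85},{"dx":-10.4,"dy":-5.6,"dz":-1.6,"wx":0,"wy":0,"wz":0,"hand":85},{"dx":-10.4,"dy":-5.6,"dz":-1.6,"wx":0,"wy":0,"wz":0,"hand":85},{"dx":-10.4,"dy":-5.6,"dz":-1.6,"wx":0,"wy":0,"wz":0,"hand":85}]}}

```text
clock: 3.2
eef_pos: [0.5609, 0.0589, 0.3221]
tool_rot: [0.147, 0.989, 0.0, -0.001]
ft_force: [-0.3, -0.2, -1.4]
grip_width: 0.0851
grasp_force: 0.0
```

Run:
```python
from h import *
tp=pose(); im=bot.camera("wrist"); print(tp, bot.get_obs()["clock"])
np.savez("w1.npz",p=tp[0],r=tp[1],im=im)
cv2.imwrite("pics/w1.png",cv2.resize(im[:,:,::-1],None,fx=1.5,fy=1.5,interpolation=cv2.INTER_CUBIC))
```

```text
(array([0.5609, 0.0589, 0.3221]), array([[-0.9565,  0.2918, -0.001 ],
       [ 0.2918,  0.9565,  0.0003],
       [ 0.001 , -0.0001, -1.    ]])) 3.25
```

View pics/w1.png

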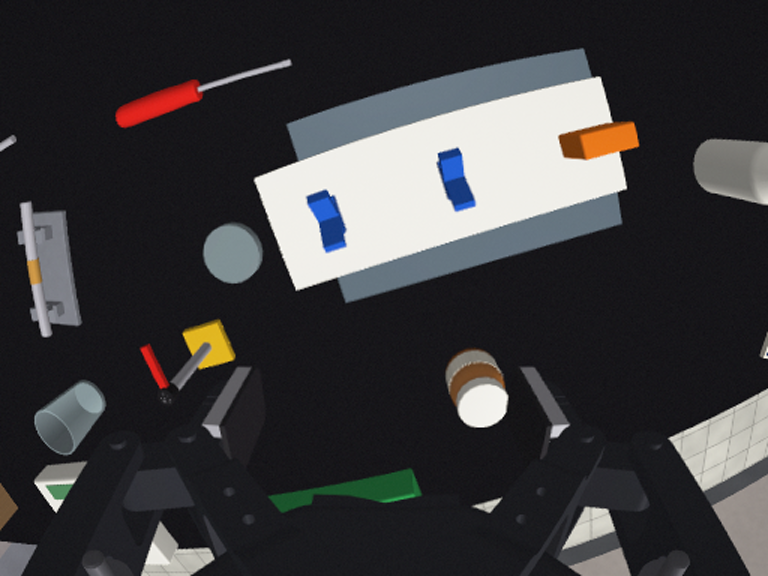

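Run:
```python
from h import *
d=np.load("w1.npz"); W=cam("wrist",(d["p"],d["r"])); S,D=cam("scene"),cam("side")
z=lambda u,h: atz(W,(u[0]/1.5,u[1]/1.5),h)
B={k:z(u,.102) for k,u in dict(fl=(255,178),fr=(296,290),bl=(600,77),br=(627,188)).items()}
T={k:z(u,.09) for k,u in dict(fl=(287,124),fr=(345,302),bl=(585,49),br=(622,224)).items()}
for n,q in(("board",B),("stand",T)):
    c=sum(q.values())/4; x=q["fl"]+q["fr"]-q["bl"]-q["br"]; y=q["fl"]+q["bl"]-q["fr"]-q["br"]
    print(n,c,"len",np.linalg.norm(x)/2,"wid",np.linalg.norm(y)/2,"yaw",np.degrees(np.arctan2(x[1],x[0])),"yaw(y)",np.degrees(np.arctan2(y[1],y[0])),"front",(q["fl"]+q["fr"])/2)
print("saddle notch 18mm", z((326,224),.120), z((456,182),.120))
print("rib top", [z(u,.147) for u in ((560,135),(633,122),(638,136),(568,158))])
print("tip",z((147,347),.12),"root",z((166,388),.12))
print("tri tip",tri((W,(147/1.5,347/1.5)),(S,(70+367/2.2,120+186/2.2)),(D,(160+242/2,90+218/2))))
for k,w,s,b in (("a",(26,203),(246,148),(207,367)),("b",(45,335),(238,234),(304,343)),("band",(34,271),(242,188),(257,355))):
    print("shaft",k,z(w,.039),tri((W,(w[0]/1.5,w[1]/1.5)),(S,(70+s[0]/2.2,120+s[1]/2.2)),(D,(160+b[0]/2,90+b[1]/2))))
```

```text
board [0.5202 0.1259 0.102 ] len 0.29722603380159707 wid 0.09826689057572528 yaw -88.98015889135507 yaw(y) -179.0523000230154 front [ 0.5229 -0.0227  0.102 ]
stand [0.52   0.1421 0.09  ] len 0.2595327969533016 wid 0.15840285707100338 yaw -90.44539722217317 yaw(y) 179.33648221479186 front [0.519  0.0123 0.09  ]
saddle notch 18mm [0.5251 0.0232 0.12  ] [0.5228 0.1258 0.12  ]
rib top [array([0.5061, 0.2047, 0.147 ]), array([0.5083, 0.2678, 0.147 ]), array([0.5194, 0.2696, 0.147 ]), array([0.5235, 0.2067, 0.147 ])]
tip [ 0.5774 -0.1736  0.12  ] root [ 0.6212 -0.1753  0.12  ]
tri tip (array([ 0.5784, -0.1763,  0.119 ]), np.float64(0.0020741987708545622))
shaft a [ 0.3867 -0.3318  0.039 ] (array([ 0.3873, -0.3348,  0.0386]), np.float64(0.0022492110960196706))
shaft b [ 0.5451 -0.3906  0.039 ] (array([ 0.5459, -0.391 ,  0.0368]), np.float64(0.0025014643033583806))
shaft band [ 0.4657 -0.36    0.039 ] (array([ 0.466 , -0.3628,  0.0387]), np.float64(0.003279754653798904))
```

{"name": "drive_tool", "arguments": {"rows": [{"dx":-0.64,"dy":-8.6,"dz":2.4,"wx":0,"wy":0,"wz":0.6,"hand":85},{"dx":-0.64,"dy":-8.6,"dz":2.4,"wx":0,"wy":0,"wz":0.6,"hand":85},{"dx":-0.64,"dy":-8.6,"dz":2.4,"wx":0,"wy":0,"wz":0.6,"hand":85},{"dx":-0.64,"dy":-8.6,"dz":2.4,"wx":0,"wy":0,"wz":0.6,"hand":85},{"dx":-0.64,"dy":-8.6,"dz":2.4,"wx":0,"wy":0,"wz":0.6,"hand":85},{"dx":-0.64,"dy":-8.6,"dz":2.4,"wx":0,"wy":0,"wz":0.6,"hand":85},{"dx":-0.64,"dy":-8.6,"dz":2.4,"wx":0,"wy":0,"wz":0.6,"hand":85},{"dx":-0.64,"dy":-8.6,"dz":2.4,"wx":0,"wy":0,"wz":0.6,"hand":85},{"dx":-0.64,"dy":-8.6,"dz":2.4,"wx":0,"wy":0,"wz":0.6,"hand":85},{"dx":-0.64,"dy":-8.6,"dz":2.4,"wx":0,"wy":0,"wz":0.6,"hand":85},{"dx":-0.64,"dy":-8.6,"dz":2.4,"wx":0,"wy":0,"wz":0.6,"hand":85},{"dx":-0.64,"dy":-8.6,"dz":2.4,"wx":0,"wy":0,"wz":0.6,"hand":85},{"dx":-0.64,"dy":-8.6,"dz":2.4,"wx":0,"wy":0,"wz":0.6,"hand":85}]}}

```text
clock: 4.55
eef_pos: [0.4675, -0.3605, 0.2033]
tool_rot: [0.172, 0.985, -0.0, 0.001]
ft_force: [0.4, -0.8, 0.0]
grip_width: 0.0854
grasp_force: 0.0
```

Run:
```python
from h import *
tp=pose(); im=bot.camera("wrist"); print(tp, bot.get_obs()["clock"])
np.savez("w2.npz",p=tp[0],r=tp[1],im=im)
W=cam("wrist",tp)
for d in bot.outline_of("wrist","shaft")[:2]:
    print(d["extent"],d["score"]); m=d["region"].astype(np.uint8)
    rc=cv2.minAreaRect(cv2.findNonZero(m)); b=cv2.boxPoints(rc)
    i=np.argsort(b[:,1]); e1=b[i[:2]].mean(0); e2=b[i[2:]].mean(0)
    if rc[1]!=0: print(rc, atz(W,e1,.039),atz(W,e2,.039))
cv2.imwrite("pics/w2.png",cv2.resize(im[:,:,::-1],None,fx=1.5,fy=1.5,interpolation=cv2.INTER_CUBIC))
```

```text
(array([ 0.4675, -0.3605,  0.2033]), array([[-0.9407,  0.3392,  0.0011],
       [ 0.3392,  0.9407, -0.0006],
       [-0.0013, -0.0002, -1.    ]])) 4.6
[255.6, 172.2, 19.6, 159.7] 0.92
((253.5, 171.5), (159.0, 17.0), 90.0) [ 0.3848 -0.334   0.039 ] [ 0.5463 -0.3928  0.039 ]
[159.3, 40.2, 96.7, 38.6] 0.61
((156.80758666992188, 39.16069030761719), (11.41768741607666, 99.7203369140625), 69.37012481689453) [ 0.2994 -0.3553  0.039 ] [ 0.2898 -0.4595  0.039 ]
```

View pics/w2.png

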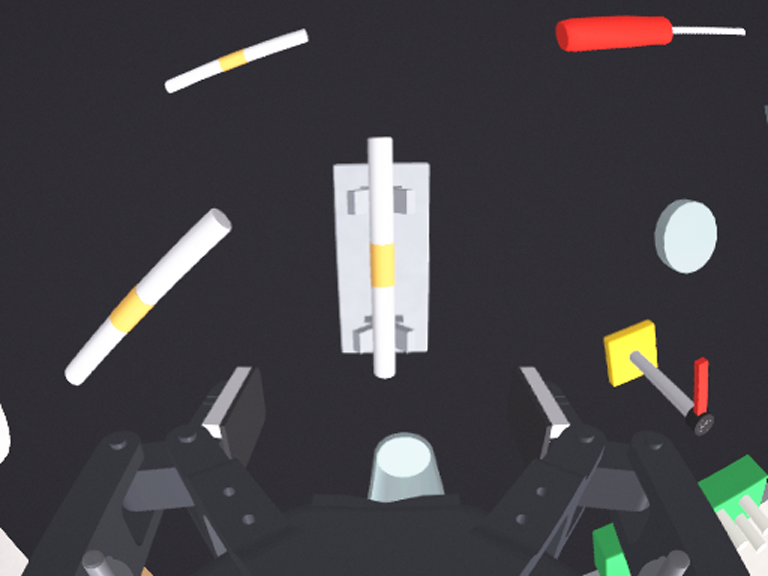

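Run:
```python
from h import *
d=np.load("w2.npz"); W=cam("wrist",(d["p"],d["r"])); d=np.load("w1.npz"); V=cam("wrist",(d["p"],d["r"]))
a,b,c=[atz(W,np.array(u)/1.5,.041) for u in((380.3,138),(384.7,376),(382.2,265))]
print(a,b,c,(a+b)/2,np.degrees(np.arctan2(*(b-a)[1::-1])),np.linalg.norm(a-b))
print(tri((W,np.array((382.2,265))/1.5),(V,(34/1.5,271/1.5))))
print("tool-frame off",np.load("w2.npz")["r"].T@(c-np.load("w2.npz")["p"]))
print("tip",tri((W,np.array((702,360))/1.5),(V,(147/1.5,347/1.5))))
```

```text
[ 0.3849 -0.334   0.041 ] [ 0.546  -0.3891  0.041 ] [ 0.4652 -0.3618  0.041 ] [ 0.4654 -0.3616  0.041 ] -18.8917342023805 0.17022893355614935
(array([ 0.4658, -0.362 ,  0.0373]), np.float64(0.00027763637795319445))
tool-frame off [ 0.0019 -0.0019  0.1623]
tip (array([ 0.5778, -0.1757,  0.117 ]), np.float64(0.0004901002671484511))
```

{"name": "drive_tool", "arguments": {"rows": [{"dx":0.04,"dy":-0.04,"dz":1,"wx":0,"wy":0,"wz":-0.18,"hand":85},{"dx":0.04,"dy":-0.04,"dz":1.9,"wx":0,"wy":0,"wz":-0.18,"hand":85},{"dx":0.04,"dy":-0.04,"dz":2.7,"wx":0,"wy":0,"wz":-0.18,"hand":85},{"dx":0.04,"dy":-0.04,"dz":3.2,"wx":0,"wy":0,"wz":-0.18,"hand":85},{"dx":0.04,"dy":-0.04,"dz":3.44,"wx":0,"wy":0,"wz":-0.18,"hand":85},{"dx":0.04,"dy":-0.04,"dz":3.44,"wx":0,"wy":0,"wz":-0.18,"hand":85},{"dx":0.04,"dy":-0.04,"dz":3.44,"wx":0,"wy":0,"wz":-0.18,"hand":85},{"dx":0.04,"dy":-0.04,"dz":3.44,"wx":0,"wy":0,"wz":-0.18,"hand":30},{"dx":0.04,"dy":-0.04,"dz":3.44,"wx":0,"wy":0,"wz":-0.18,"hand":20},{"dx":0.04,"dy":-0.04,"dz":3.44,"wx":0,"wy":0,"wz":-0.18,"hand":8},{"dx":0.04,"dy":-0.04,"dz":3.44,"wx":0,"wy":0,"wz":-0.18,"hand":8},{"dx":0.04,"dy":-0.04,"dz":3.44,"wx":0,"wy":0,"wz":-0.18,"hand":8},{"dx":0.04,"dy":-0.04,"dz":3.44,"wx":0,"wy":0,"wz":-0.18,"hand":8},{"dx":0.04,"dy":-0.04,"dz":3.44,"wx":0,"wy":0,"wz":-0.18,"hand":8}]}}

```text
clock: 6.05
eef_pos: [0.4646, -0.3621, 0.0309]
tool_rot: [0.165, 0.986, 0.001, 0.001]
ft_force: [1.2, 5.2, 5.1]
grip_width: 0.0141
grasp_force: 58.4
```

{"name": "drive_tool", "arguments": {"rows": [{"dx":0,"dy":0,"dz":-0.5,"wx":0,"wy":0,"wz":0,"hand":8},{"dx":0,"dy":0,"dz":-1.3,"wx":0,"wy":0,"wz":0,"hand":8},{"dx":0,"dy":0,"dz":-2.2,"wx":0,"wy":0,"wz":0,"hand":8},{"dx":0.2,"dy":0.5,"dz":-3.1,"wx":0,"wy":0,"wz":1,"hand":8},{"dx":0.4,"dy":1.4,"dz":-4.2,"wx":0,"wy":0,"wz":2.5,"hand":8},{"dx":0.6,"dy":2.3,"dz":-4.2,"wx":0,"wy":0,"wz":4,"hand":8},{"dx":0.8,"dy":3.2,"dz":-4.2,"wx":0,"wy":0,"wz":5.5,"hand":8},{"dx":1,"dy":4.1,"dz":-4.2,"wx":0,"wy":0,"wz":7,"hand":8},{"dx":1.2,"dy":5,"dz":-4.2,"wx":0,"wy":0,"wz":8.5,"hand":8},{"dx":1.4,"dy":5.9,"dz":-4.2,"wx":0,"wy":0,"wz":10,"hand":8},{"dx":1.6,"dy":6.8,"dz":-4.2,"wx":0,"wy":0,"wz":11.5,"hand":8},{"dx":1.75,"dy":7.6,"dz":-4.2,"wx":0,"wy":0,"wz":12.8,"hand":8},{"dx":1.75,"dy":8.3,"dz":-4.2,"wx":0,"wy":0,"wz":13.6,"hand":8},{"dx":1.75,"dy":8.64,"dz":-4.2,"wx":0,"wy":0,"wz":13.98,"hand":8},{"dx":1.75,"dy":8.64,"dz":-4.2,"wx":0,"wy":0,"wz":13.98,"hand":8},{"dx":1.75,"dy":8.64,"dz":-4.2,"wx":0,"wy":0,"wz":13.98,"hand":8},{"dx":1.75,"dy":8.64,"dz":-4.2,"wx":0,"wy":0,"wz":13.98,"hand":8}]}}

```text
clock: 7.75
eef_pos: [0.5221, 0.0724, 0.2399]
tool_rot: [0.701, 0.713, -0.001, -0.0]
ft_force: [-0.3, -0.5, -2.0]
grip_width: 0.0145
grasp_force: 58.9
```

Run:
```python
from h import *
tp=pose(); im=bot.camera("wrist"); print(tp, bot.get_obs()["clock"],bot.get_obs()["grip_width"])
np.savez("w3.npz",p=tp[0],r=tp[1],im=im)
cv2.imwrite("pics/w3.png",cv2.resize(im[:,:,::-1],None,fx=1.5,fy=1.5,interpolation=cv2.INTER_CUBIC))
```

```text
(array([0.5221, 0.0724, 0.2399]), array([[-0.0165,  0.9999, -0.001 ],
       [ 0.9999,  0.0165, -0.0008],
       [-0.0007, -0.001 , -1.    ]])) 7.8 0.014197705368755672
```

View pics/w3.png

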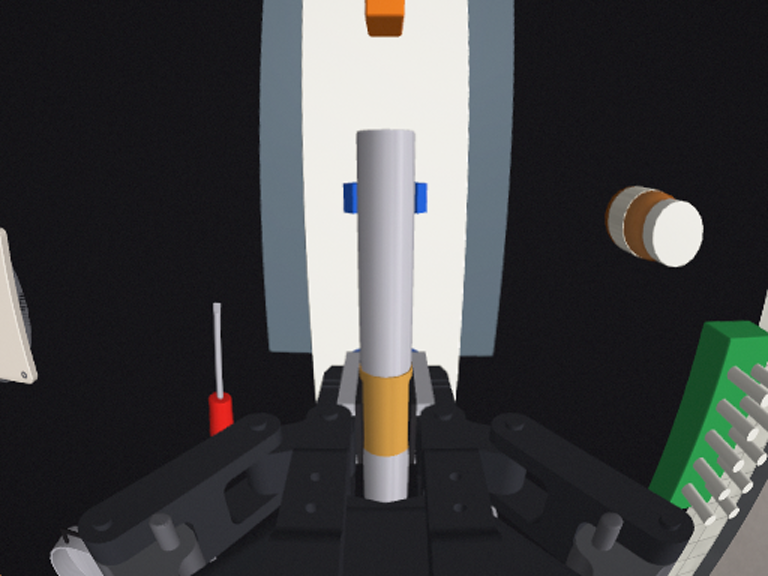

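Run:
```python
from h import *
d=np.load("w3.npz"); W=cam("wrist",(d["p"],d["r"])); z=lambda u,h: atz(W,np.array(u)/1.5,h)
print("saddle tips rear", z((350,197),.137),z((421,197),.137))
print("rib front bottom",z((371,36),.102),z((400,36),.102),"top",z((385,6),.147))
print("edges", [(z((a,r),.102)+z((b,r),.102))[:2]/2 for a,b,r in((302,468,80),(306,466,250),(312,461,350))])
print("stand front",z((271,351),.09),z((495,354),.09), "stand rear-ish edges",[(z((a,r),.09)+z((b,r),.09))[:2]/2 for a,b,r in((262,514,40),(265,506,250))])
print("shaft far end",z((386,131),.256),"band",z((386,375),.256),z((386,455),.256), "near",z((386,498),.25))
```

```text
saddle tips rear [0.5019 0.1259 0.137 ] [0.539  0.1265 0.137 ]
rib front bottom [0.5103 0.2204 0.102 ] [0.5274 0.2207 0.102 ] top [0.5186 0.2252 0.147 ]
edges [array([0.519 , 0.1944]), array([0.5213, 0.0899]), array([0.5229, 0.0213])]
stand front [0.4408 0.0127 0.09  ] [0.6003 0.0131 0.09  ] stand rear-ish edges [array([0.5204, 0.2253]), array([0.521 , 0.0875])]
shaft far end [0.5201 0.1559 0.256 ] band [0.5213 0.0883 0.256 ] [0.5218 0.0583 0.256 ] near [0.5223 0.0324 0.25  ]
```

{"name": "drive_tool", "arguments": {"rows": [{"dx":0.06,"dy":0,"dz":0.7,"wx":0,"wy":0,"wz":-0.04,"hand":8},{"dx":0.06,"dy":0,"dz":1.3,"wx":0,"wy":0,"wz":-0.04,"hand":8},{"dx":0.06,"dy":0,"dz":1.8,"wx":0,"wy":0,"wz":-0.04,"hand":8},{"dx":0.06,"dy":0,"dz":2.1,"wx":0,"wy":0,"wz":-0.04,"hand":8},{"dx":0.06,"dy":0,"dz":2.25,"wx":0,"wy":0,"wz":-0.04,"hand":8},{"dx":0.06,"dy":0,"dz":2.31,"wx":0,"wy":0,"wz":-0.04,"hand":8},{"dx":0.06,"dy":0,"dz":2.31,"wx":0,"wy":0,"wz":-0.04,"hand":8},{"dx":0.06,"dy":0,"dz":2.31,"wx":0,"wy":0,"wz":-0.04,"hand":8}]}}

```text
clock: 8.6
eef_pos: [0.5233, 0.0762, 0.1259]
tool_rot: [0.7, 0.714, 0.001, 0.001]
ft_force: [-0.2, 0.5, -2.6]
grip_width: 0.0141
grasp_force: 58.9
```

{"name": "drive_tool", "arguments": {"rows": [{"dx":0,"dy":-0.02,"dz":0.02,"wx":0,"wy":0,"wz":0,"hand":8},{"dx":0,"dy":-0.02,"dz":0.04,"wx":0,"wy":0,"wz":0,"hand":8},{"dx":0,"dy":-0.02,"dz":0.04,"wx":0,"wy":0,"wz":0,"hand":8}]}}

```text
clock: 8.9
eef_pos: [0.5217, 0.0764, 0.1232]
tool_rot: [0.7, 0.714, 0.0, 0.0]
ft_force: [-0.3, -0.4, -1.4]
grip_width: 0.014
grasp_force: 58.9
```

{"name": "drive_tool", "arguments": {"rows": [{"dx":0,"dy":0,"dz":0.02,"wx":0,"wy":0,"wz":0,"hand":8},{"dx":0,"dy":0,"dz":0.03,"wx":0,"wy":0,"wz":0,"hand":8},{"dx":0,"dy":0,"dz":0.03,"wx":0,"wy":0,"wz":0,"hand":8}]}}

```text
clock: 9.2
eef_pos: [0.5218, 0.0764, 0.1229]
tool_rot: [0.7, 0.714, 0.001, 0.0]
ft_force: [-3.8, -0.7, 6.7]
grip_width: 0.0139
grasp_force: 59.9
```

{"name": "drive_tool", "arguments": {"rows": [{"dx":0,"dy":0,"dz":0,"wx":0,"wy":0,"wz":0,"hand":18},{"dx":0,"dy":0,"dz":0,"wx":0,"wy":0,"wz":0,"hand":24},{"dx":0,"dy":0,"dz":0,"wx":0,"wy":0,"wz":0,"hand":50},{"dx":0,"dy":0,"dz":0,"wx":0,"wy":0,"wz":0,"hand":50},{"dx":0,"dy":0,"dz":0,"wx":0,"wy":0,"wz":0,"hand":50},{"dx":0,"dy":0,"dz":-0.5,"wx":0,"wy":0,"wz":0,"hand":50},{"dx":0,"dy":0,"dz":-1.3,"wx":0,"wy":0,"wz":0,"hand":50},{"dx":0,"dy":0,"dz":-2.2,"wx":0,"wy":0,"wz":0,"hand":50},{"dx":0,"dy":0,"dz":-2.4,"wx":0,"wy":0,"wz":0,"hand":50},{"dx":0,"dy":0,"dz":-2.4,"wx":0,"wy":0,"wz":0,"hand":50},{"dx":0,"dy":0,"dz":-2.4,"wx":0,"wy":0,"wz":0,"hand":50}]}}

```text
clock: 10.3
eef_pos: [0.521, 0.0763, 0.2401]
tool_rot: [0.7, 0.714, -0.001, -0.001]
ft_force: [0.0, -0.4, -0.5]
grip_width: 0.0499
grasp_force: 0.0
```

Run:
```python
from h import *
tp=pose(); im=bot.camera("wrist"); print(tp, bot.get_obs()["clock"],bot.get_obs()["grip_width"])
np.savez("w4.npz",p=tp[0],r=tp[1],im=im)
cv2.imwrite("pics/w4.png",cv2.resize(im[:,:,::-1],None,fx=1.5,fy=1.5,interpolation=cv2.INTER_CUBIC))
```

```text
(array([0.521 , 0.0763, 0.2401]), array([[-0.0209,  0.9998, -0.0017],
       [ 0.9998,  0.0208, -0.0002],
       [-0.0002, -0.0017, -1.    ]])) 10.35 0.04993861048481549
```

View pics/w4.png

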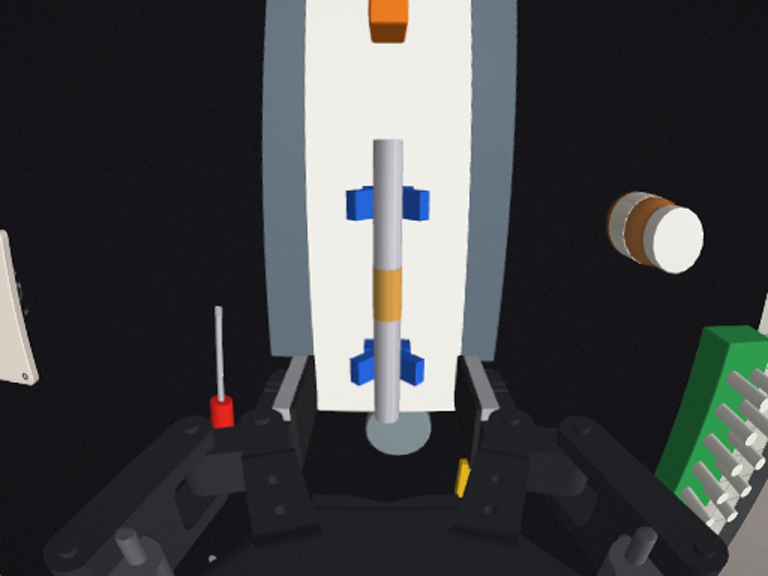

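Run:
```python
from h import *
d=np.load("w4.npz"); W=cam("wrist",(d["p"],d["r"])); z=lambda u,h: atz(W,np.array(u)/1.5,h)[:2]
print("saddle tips", z((353,205),.137),z((423,205),.137),z((358,370),.137),z((417,370),.137))
print("shaft ends",z((388,140),.139),z((386.5,422),.131),"band",z((388,269),.139),z((387,320),.139))
print("rib front bottom",z((370,41),.102),z((407,41),.102),"top",z((388,10),.147))
print("edges", [(z((a,r),.102)+z((b,r),.102))/2 for a,b,r in((305,472,80),(309,469,200),(315,462,350))])
print("front",z((318,410),.102),z((454,411),.102),"stand front",z((272,356),.09),z((494,360),.09))
print("rib tri", tri((cam("scene"),(70+598/2.2,120+82/2.2)),(cam("side"),(160+82/2,90+84/2))))
```

```text
saddle tips [0.502  0.1256] [0.5387 0.1264] [0.5048 0.029 ] [0.5397 0.0298]
shaft ends [0.5196 0.1599] [ 0.5226 -0.0124] band [0.5211 0.0916] [0.5212 0.0622]
rib front bottom [0.5079 0.2212] [0.5296 0.2217] top [0.5182 0.227 ]
edges [array([0.5193, 0.1985]), array([0.5212, 0.1251]), array([0.5232, 0.0253])]
front [ 0.4737 -0.024 ] [ 0.5714 -0.0228] stand front [0.4402 0.0123] [0.5992 0.0126]
rib tri (array([0.5185, 0.2471, 0.1457]), np.float64(0.0007422738323176091))
```

{"name": "drive_tool", "arguments": {"rows": [{"dx":0.8,"dy":0.02,"dz":0,"wx":0,"wy":0,"wz":0,"hand":50},{"dx":1.7,"dy":0.02,"dz":0,"wx":0,"wy":0,"wz":0,"hand":50},{"dx":2.6,"dy":0.02,"dz":0,"wx":0,"wy":0,"wz":0,"hand":50},{"dx":3.2,"dy":0.02,"dz":0.2,"wx":0,"wy":0,"wz":0,"hand":50},{"dx":3.4,"dy":0.02,"dz":0.6,"wx":0,"wy":0,"wz":0,"hand":50},{"dx":3.4,"dy":0.02,"dz":1,"wx":0,"wy":0,"wz":0,"hand":50},{"dx":3.4,"dy":0.02,"dz":1.5,"wx":0,"wy":0,"wz":0,"hand":50},{"dx":3.4,"dy":0.02,"dz":1.9,"wx":0,"wy":0,"wz":0,"hand":50},{"dx":3.4,"dy":0.02,"dz":2.2,"wx":0,"wy":0,"wz":0,"hand":50},{"dx":3.4,"dy":0.02,"dz":2.36,"wx":0,"wy":0,"wz":0,"hand":50},{"dx":3.4,"dy":0.02,"dz":2.36,"wx":0,"wy":0,"wz":0,"hand":50},{"dx":3.4,"dy":0.02,"dz":2.36,"wx":0,"wy":0,"wz":0,"hand":50}]}}

```text
clock: 11.55
eef_pos: [0.5189, 0.2463, 0.123]
tool_rot: [0.7, 0.714, -0.0, -0.0]
ft_force: [0.1, -0.3, -0.2]
grip_width: 0.0499
grasp_force: 0.0
```

{"name": "drive_tool", "arguments": {"rows": [{"dx":0,"dy":0,"dz":0,"wx":0,"wy":0,"wz":0,"hand":30},{"dx":0,"dy":0,"dz":0,"wx":0,"wy":0,"wz":0,"hand":25},{"dx":0,"dy":0,"dz":0,"wx":0,"wy":0,"wz":0,"hand":21},{"dx":0,"dy":0,"dz":0,"wx":0,"wy":0,"wz":0,"hand":18},{"dx":0,"dy":0,"dz":0,"wx":0,"wy":0,"wz":0,"hand":12},{"dx":0,"dy":0,"dz":0,"wx":0,"wy":0,"wz":0,"hand":12},{"dx":0,"dy":0,"dz":0,"wx":0,"wy":0,"wz":0,"hand":12},{"dx":0,"dy":0,"dz":0,"wx":0,"wy":0,"wz":0,"hand":12}]}}

```text
clock: 12.35
eef_pos: [0.5192, 0.2465, 0.1242]
tool_rot: [0.7, 0.714, 0.001, 0.0]
ft_force: [-2.2, -0.4, 6.2]
grip_width: 0.0191
grasp_force: 59.2
```

{"name": "drive_tool", "arguments": {"rows": [{"dx":0,"dy":0,"dz":0.02,"wx":0,"wy":0,"wz":0,"hand":12},{"dx":-0.05,"dy":0,"dz":0.02,"wx":0,"wy":0,"wz":0,"hand":12},{"dx":-0.15,"dy":0,"dz":0.02,"wx":0,"wy":0,"wz":0,"hand":12},{"dx":-0.3,"dy":0,"dz":0.02,"wx":0,"wy":0,"wz":0,"hand":12},{"dx":-0.45,"dy":-0.01,"dz":0.02,"wx":0,"wy":0,"wz":0,"hand":12},{"dx":-0.6,"dy":-0.01,"dz":0.02,"wx":0,"wy":0,"wz":0,"hand":12},{"dx":-0.75,"dy":-0.01,"dz":0.02,"wx":0,"wy":0,"wz":0,"hand":12},{"dx":-0.9,"dy":-0.01,"dz":0.02,"wx":0,"wy":0,"wz":0,"hand":12},{"dx":-0.98,"dy":-0.02,"dz":0.02,"wx":0,"wy":0,"wz":0,"hand":12},{"dx":-1,"dy":-0.02,"dz":0.02,"wx":0,"wy":0,"wz":0,"hand":12},{"dx":-1,"dy":-0.02,"dz":0.02,"wx":0,"wy":0,"wz":0,"hand":12}]}}

```text
clock: 13.45
eef_pos: [0.5206, 0.1986, 0.1242]
tool_rot: [0.699, 0.715, 0.003, -0.0]
ft_force: [0.1, 5.5, 6.9]
grip_width: 0.0191
grasp_force: 59.4
```

{"name": "drive_tool", "arguments": {"rows": [{"dx":-0.05,"dy":-0.01,"dz":0.01,"wx":0,"wy":0,"wz":0,"hand":12},{"dx":-0.15,"dy":-0.01,"dz":0.01,"wx":0,"wy":0,"wz":0,"hand":12},{"dx":-0.3,"dy":-0.01,"dz":0.01,"wx":0,"wy":0,"wz":0,"hand":12},{"dx":-0.45,"dy":-0.02,"dz":0.01,"wx":0,"wy":0,"wz":0,"hand":12},{"dx":-0.6,"dy":-0.02,"dz":0.01,"wx":0,"wy":0,"wz":0,"hand":12},{"dx":-0.75,"dy":-0.02,"dz":0.01,"wx":0,"wy":0,"wz":0,"hand":12},{"dx":-0.9,"dy":-0.03,"dz":0.01,"wx":0,"wy":0,"wz":0,"hand":12},{"dx":-1.05,"dy":-0.03,"dz":0.01,"wx":0,"wy":0,"wz":0,"hand":12},{"dx":-1.2,"dy":-0.03,"dz":0.01,"wx":0,"wy":0,"wz":0,"hand":12},{"dx":-1.35,"dy":-0.04,"dz":0.01,"wx":0,"wy":0,"wz":0,"hand":12},{"dx":-1.5,"dy":-0.04,"dz":0.01,"wx":0,"wy":0,"wz":0,"hand":12},{"dx":-1.65,"dy":-0.05,"dz":0.01,"wx":0,"wy":0,"wz":0,"hand":12},{"dx":-1.78,"dy":-0.05,"dz":0.01,"wx":0,"wy":0,"wz":0,"hand":12},{"dx":-1.8,"dy":-0.05,"dz":0.01,"wx":0,"wy":0,"wz":0,"hand":12},{"dx":-1.8,"dy":-0.05,"dz":0.01,"wx":0,"wy":0,"wz":0,"hand":12}]}}

```text
clock: 14.95
eef_pos: [0.5205, 0.1089, 0.1243]
tool_rot: [0.699, 0.715, 0.004, -0.0]
ft_force: [-0.4, 8.0, 9.9]
grip_width: 0.0194
grasp_force: 59.9
```

Run:
```python
from h import *
tp=pose(); print(tp)
ims=[bot.camera(n)[:,:,::-1] for n in("scene","side")]
cv2.imwrite("pics/scene5.png",ims[0]);cv2.imwrite("pics/side5.png",ims[1])
a=ims[0][160:250,210:335]; b=ims[1][110:235,200:310]
f=lambda q,k:cv2.resize(q,None,fx=k,fy=k,interpolation=cv2.INTER_CUBIC)
A=f(a,3.2);B=f(b,3.2);H=max(A.shape[0],B.shape[0]);o=np.zeros((H,A.shape[1]+B.shape[1],3),np.uint8)
o[:A.shape[0],:A.shape[1]]=A;o[:B.shape[0],A.shape[1]:]=B;cv2.imwrite("pics/m5.png",o);print(A.shape,B.shape)
```

```text
(array([0.5205, 0.1089, 0.1243]), array([[-0.0219,  0.9997,  0.0053],
       [ 0.9997,  0.0218,  0.006 ],
       [ 0.0059,  0.0054, -1.    ]]))
(288, 400, 3) (400, 352, 3)
```

View pics/m5.png

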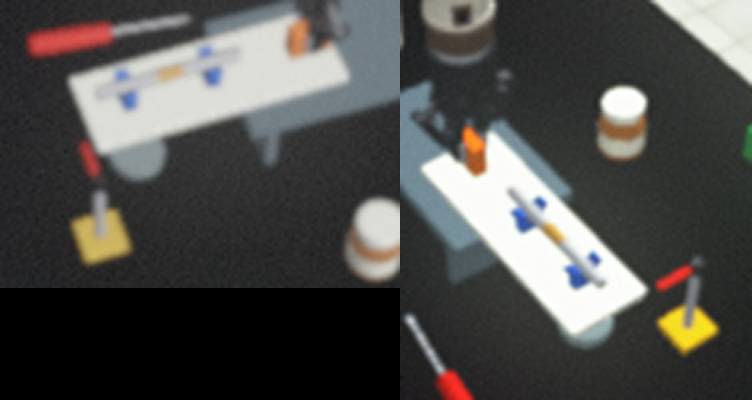

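Run:
```python
from h import *
S,D=cam("scene"),cam("side"); k=3.2
for n,a,b in (("fl",(69,78),(175,334)),("fr",(101,153),(248,290)),("tip",(84,144),(258,287)),("root",(95,175),(292,268))):
    s=(210+a[0]/k,160+a[1]/k); d=(200+b[0]/k,110+b[1]/k)
    print(n,tri((S,s),(D,d)),atz(S,s,.102 if n[0]=="f" else .12),atz(D,d,.102 if n[0]=="f" else .12))
```

```text
fl (array([ 0.4761, -0.1659,  0.1008]), np.float64(0.0011172410097821984)) [ 0.4763 -0.165   0.102 ] [ 0.4757 -0.1678  0.102 ]
fr (array([ 0.5795, -0.1607,  0.0936]), np.float64(0.0007130874024039172)) [ 0.5844 -0.1615  0.102 ] [ 0.5751 -0.1663  0.102 ]
tip (array([ 0.5776, -0.1786,  0.1184]), np.float64(9.03467215791664e-05)) [ 0.5786 -0.1788  0.12  ] [ 0.5768 -0.1796  0.12  ]
root (array([ 0.6219, -0.1807,  0.122 ]), np.float64(0.0008967392909898865)) [ 0.6203 -0.1795  0.12  ] [ 0.6232 -0.1805  0.12  ]
```

{"name": "drive_tool", "arguments": {"rows": [{"dx":-0.04,"dy":0,"dz":0,"wx":0,"wy":0,"wz":0,"hand":12},{"dx":-0.12,"dy":0,"dz":0,"wx":0,"wy":0,"wz":0,"hand":12},{"dx":-0.2,"dy":0,"dz":0,"wx":0,"wy":0,"wz":0,"hand":12},{"dx":-0.27,"dy":0,"dz":0,"wx":0,"wy":0,"wz":0,"hand":12},{"dx":-0.3,"dy":0,"dz":0,"wx":0,"wy":0,"wz":0,"hand":12},{"dx":-0.3,"dy":0,"dz":0,"wx":0,"wy":0,"wz":0,"hand":12},{"dx":-0.3,"dy":0,"dz":0,"wx":0,"wy":0,"wz":0,"hand":12},{"dx":-0.3,"dy":0,"dz":0,"wx":0,"wy":0,"wz":0,"hand":12},{"dx":-0.3,"dy":0,"dz":0,"wx":0,"wy":0,"wz":0,"hand":12}]}}

```text
clock: 15.95
eef_pos: [0.5208, 0.0944, 0.1245]
tool_rot: [0.699, 0.715, 0.004, -0.0]
ft_force: [-0.6, 8.4, 11.3]
grip_width: 0.0196
grasp_force: 60.1
```

Run:
```python
from h import *
print(pose()); 
ims=[bot.camera(n)[:,:,::-1] for n in("scene","side")]
a=ims[0][160:250,210:335]; b=ims[1][110:235,200:310]
f=lambda q,k:cv2.resize(q,None,fx=k,fy=k,interpolation=cv2.INTER_CUBIC)
A=f(a,3.2);B=f(b,3.2);o=np.zeros((400,752,3),np.uint8)
o[:288,:400]=A;o[:,400:]=B;cv2.imwrite("pics/m6.png",o)
```

```text
(array([0.5208, 0.0944, 0.1245]), array([[-0.0224,  0.9997,  0.0055],
       [ 0.9997,  0.0224,  0.0065],
       [ 0.0064,  0.0057, -1.    ]]))
```

View pics/m6.png

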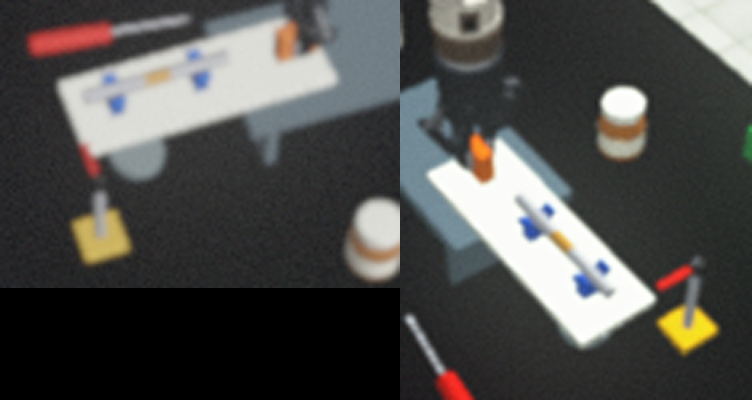

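Run:
```python
from h import *
S,D=cam("scene"),cam("side"); k=3.2
for n,a,b in (("fl",(58,84),(184,347)),("fr",(89,157),(256,299))):
    s=(210+a[0]/k,160+a[1]/k); d=(200+b[0]/k,110+b[1]/k)
    print(n,tri((S,s),(D,d)),atz(S,s,.102),atz(D,d,.102))
o=bot.get_obs();print(o["joint_vel"],o["ft_force"],o["grasp_force"]); bot.job_done()
```

```text
fl (array([ 0.4765, -0.1802,  0.0946]), np.float64(0.0022647958375030404)) [ 0.4804 -0.1793  0.102 ] [ 0.4735 -0.1867  0.102 ]
fr (array([ 0.5796, -0.1747,  0.0923]), np.float64(0.0007923708811976478)) [ 0.5852 -0.1756  0.102 ] [ 0.5745 -0.1809  0.102 ]
[-0.0008  0.0014 -0.0001 -0.0004 -0.0007  0.0003] [-1.1738  7.8207 11.859 ] 60.09270966053009
the job is handed in; nothing more can be done
```

The job is handed in: the shaft lies released in both saddles, and the board's front edge measures within about 2 mm of the red pointer. The gripper still holds the board flat and still on the stand; the judge's verdict was not shown.

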